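# Seat the channel block in its bench holder

## Robot

A 6-joint arm with a two-finger parallel gripper is mounted at the origin on the work surface. World frame = base frame: x ahead of the robot, y to its left, z up, the work surface at z = 0. Lengths are in m, angles in rad, forces in N, time in s.
With the tool pointing down it reaches from about 0.325 to 0.75 m from the base axis. Payload 7.6 kg.
Tool frame: the origin (TCP) lies at the very end of the fingers, on their centre line; the grasp point (between the pads) lies grip_point_offset behind it (grip_point_offset is the distance from the TCP to the grasp point, in m); z points along the fingers, y is the line along which they close (so a half turn about z gives the same grasp; the last joint's range is limited). The gripper opens to 85 mm and grips with 20 to 120 N. Pads are 22 mm wide; open, the fingers measure 114 mm over their backs; the gripper's body (76 mm by 85 mm) begins 54 mm behind the grasp point. The pads swing forward as they close: fully open they stand 13 mm farther back than shut.
Start: joints at [1.223, 0.052, 1.401, -0, 1.689, -0.07], TCP at [0.144, 0.505, 0.231] pointing down, gripper open.
Joint ranges: [-2.9, 2.9], [-0.91, 2.17], [0.12, 2.37], [-1.06, 4.2], [0.26, 2.73], [-2.93, 2.93]. Speed limits (rad/s): [2.57, 2.57, 3.01, 3.14, 3.14, 3.14].

## Interface

Orientations are given as a rotation vector (axis times angle).
In Python, from workcell import get_state, grab_frame, camera_model, job_done, grip_point_offset gives the robot as it stands.
- The arm moves only by the tool jog_arm, never from a script. Its argument "moves" is text: rows parted by semicolons, each of 6 numbers parted by spaces: the shift along the tool's x, y, z in mm, then the turn, a rotation vector about the tool's x, y, z in degrees. In form: dx dy dz rx ry rz; .... A call has 1 to 12 rows; each row shifts and turns the commanded pose from where the row before left it, along the tool's axes as they then stand; what a row does not reach is not made up. A row lasts 1/10 s, in which the tool goes at most 50 mm and 8.59 degrees, less where a joint would pass 70% of its speed; a pose out of reach is approached as far as the arm can. A call is refused whole if a number of a shift passes 50 or a number of a turn 8.59, either way. A call with a gripper value outside its range is refused whole. "fingers" is the finger opening in mm, from 0 to 85.4, set as the call begins (left out, the last holds). The fingers move at their own pace and stop on an object; "force" is the grip in N (left out, the last holds). Time passes only in rows, so rows that do not move let the fingers close. It gives the time, the measured TCP pose, the force, the opening and the grip force at its end, in the units of the state.
- get_state(): the state, without advancing time (a new reading comes with each control period).
- grab_frame(name): name is "side" or "top"; returns (picture, depth): 384x512x3 uint8, blue, green, red; 384x512 float32, m along the optical axis (not along the pixel's ray), 0 where there is no reading.
- camera_model(name): a dict with "fx", "fy", "cx", "cy" (pixels), "dist" ([k1, k2, p1, p2, k3] as OpenCV has them; the pictures are not rectified), "view" (4x4, takes a point from world to camera coordinates). Camera axes: x right, y up, looking along -z (the intrinsics and any distortion apply to the point x, -y, -z); pixel columns grow to the right and rows downward; lengths in m; the calibration is good to about 2 mm. A picture is of the moment at which its call begins. camera_model takes no time and is no camera call.
- job_done(): hands the job in; it is judged then, once.
The state is a dict: "t": time; "joint_pos": joint angles; "qvel": joint speeds; "joint_efforts": joint torques, N m; "ee_pos": TCP position; "tcp_rot": TCP orientation; "ft_force": force on the tool from outside, world axes, zero at the start; "moment": the same for the moment, N m; "grip_width": finger opening in m; "grasp_force": force on a finger pad.
Only numpy, scipy, OpenCV 4.12 (cv2) and the standard library are available. Lean on these libraries where they do the work, as an engineer would, in place of code of your own. Each camera call takes 0.05 s, during which the arm holds its last target. There are 200 camera calls.

## Task

Pick up the oblong steel forming block with the three channels across its top and set it down, channels up, flat and square in the oblong pocket of the wooden holder, ready for bending strips. Lower it to the pocket floor rather than dropping it, let go, and leave the square dapping block where it stands.

Things in the scene. Friction and masses are not known exactly. Their poses are not given: they have to be found in the camera images.
- channel_block_center (a point): Centre (15 mm above its underside) of the loose oblong plain steel block, 70 mm long (x axis), 40 mm wide (y), 30 mm high (z up), about 0.6 kg. Three square channels 8 mm deep, 6, 10 and 14 mm wide, cross its top along y. Stands on the bench (height 0) at any yaw; grip it across its 40 mm width, amid its length. Either way round in the pocket will do.
- pocket_floor (a point): Centre of the pocket's floor in the fixed wooden holder (130 x 100 mm). Floor 12 mm above the bench, walls of dark wood 14 mm higher. Pocket 90 mm along its x axis, 60 mm along y, open above: 10 mm to spare on each side of the block. Amid both long walls (+y, -y) a notch 46 mm wide goes right through the wall, down to floor level, to let fingers in beside the block. z up; its yaw varies.
- dapping_block_center (a point): Centre (20 mm above its underside) of the loose square plain steel dapping block, 48 x 48 mm, 40 mm high, with four round hollows in its top. A bystander to leave alone. A round steel disc, 54 mm across and 22 mm high, also stands near; which of the three stands where varies.

How it is judged:
At the end, for the whole second after the job is handed in: The channel block rests on the pocket floor, channels up: centre within 15 mm of the pocket's centre from above, 11 to 19 mm above its floor, tilt under 5 degrees, length within 12.6 degrees of the pocket's, at rest; the dapping block is within 30 mm of its start (horizontal distance between channel_block_center and pocket_floor below 0.015 m and z of channel_block_center in the frame of pocket_floor between 0.011 and 0.019 m and angle between channel_block_center's own z axis and vertical below 0.087 rad and angle between the x axis of channel_block_center and the x axis of pocket_floor, either way round below 0.22 rad and linear speed of channel_block below 0.02 m/s and distance of dapping_block_center from where it was at the start of the episode below 0.03 m); the robot touches nothing.
It fails at once if the channel block is dropped or thrown (moves faster than 0.6 m/s, a fall of about 20 mm, with no finger on it) (linear speed of channel_block above 0.6 m/s and not (contact force between the fingers and channel_block above 0.2 N)).
It fails at once if the dapping block is moved more than 30 mm (distance of dapping_block_center from where it was at the start of the episode above 0.03 m).
It also fails if it takes over 38 s, if anything falls off the work surface, if the arm or the gripper's body presses on something with over 40 N, if the wrist force passes 120 N, or if a joint passes its speed limit or range.

## Working session

There is one attempt and no reset: what is moved stays moved. The work goes in short steps, Python scripts to look and compute and a tool call to move; the robot and the scene stay as the last step left them, time stands still between calls to the robot, and variables do not carry over. Pictures are saved under pics/ and viewed, at most 10 in all, crops included, and the job is handed in when it is done.

Besides the shell and the picture viewer there is one more tool, called after "Request:" as a command line: name --argument value ..., lists and objects as JSON in quotes. jog_arm: Moves the arm, as the interface text tells. Its arguments: {"type":"object","properties":{"moves":{"type":"string"},"fingers":{"type":"number"},"force":{"type":"number"}},"required":["moves"]}

```bash
mkdir -p pics; cat > h.py <<'E'
import numpy as np, cv2
from workcell import *
def cloud(name,d):
    m=camera_model(name);K=np.array([[m['fx'],0,m['cx']],[0,m['fy'],m['cy']],[0,0,1]])
    h,w=d.shape;u,v=np.meshgrid(np.arange(w),np.arange(h))
    p=cv2.undistortPoints(np.stack([u,v],-1).reshape(-1,1,2).astype(np.float64),K,np.array(m['dist'],float)).reshape(h,w,2)
    c=np.stack([p[...,0]*d,-p[...,1]*d,-d,np.ones_like(d)],-1)
    return (c@np.linalg.inv(np.array(m['view'])).T)[...,:3]
E
python3 - <<'E'
from h import *
for n in('top','side'):
    im,d=grab_frame(n);cv2.imwrite(f'pics/{n}0.png',im);np.save(f'{n}0.npy',d)
    m=camera_model(n);print(n,m['fx'],m['dist'],np.linalg.inv(m['view'])[:3].round(3).tolist(),(d>0).mean())
print(get_state(),grip_point_offset)
E
```

```text
top 362.6201812877924 [0.01713324 0.         0.         0.         0.        ] [[-0.016, 0.984, -0.176, 0.408], [-1.0, -0.016, 0.0, 0.082], [-0.003, 0.176, 0.984, 0.707]] 0.9958038330078125
side 466.76752124302425 [0.03121178 0.         0.         0.         0.        ] [[-0.948, 0.185, -0.257, 0.288], [-0.317, -0.555, 0.769, 0.823], [-0.0, 0.811, 0.585, 0.649]] 0.9960530598958334
{'t': 0.1, 'joint_pos': array([ 1.22274800e+00,  5.27968737e-02,  1.40161867e+00,  5.72138933e-07,
        1.68860446e+00, -7.02897610e-02]), 'qvel': array([-0.00018067, -0.00034443, -0.00099464,  0.00083086,  0.00037949,
       -0.00010716]), 'joint_efforts': array([ 2.33375562e-03, -3.82577384e+01, -3.60987961e+01,  6.52358449e-05,
        4.66497309e-03,  1.75432217e-05]), 'ee_pos': array([0.14383652, 0.5046336 , 0.23054685]), 'tcp_rot': array([-4.34859650e-01, -3.11104983e+00,  2.19281672e-03]), 'ft_force': array([ 0.34077791,  0.0450004 , -0.28632218]), 'moment': array([-0.00155295, -0.01483192, -0.06654856]), 'grasp_force': 0.0, 'grip_width': 0.08526860811892702} 0.0187
```

View pics/top0.png

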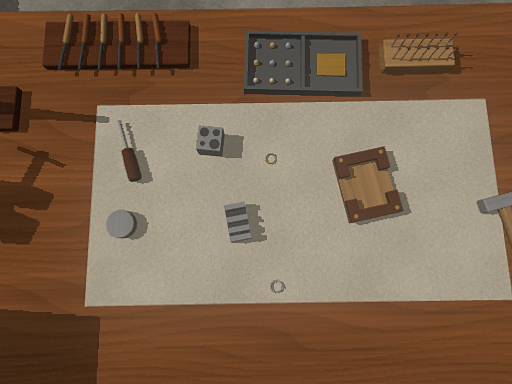

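View pics/side0.png

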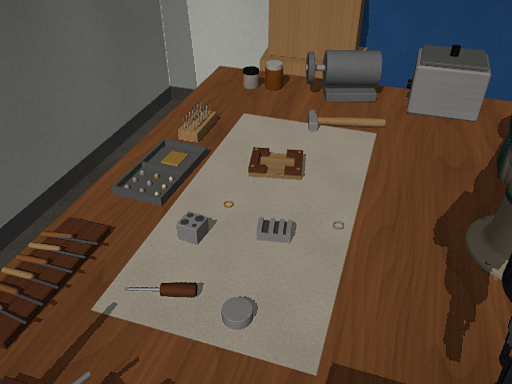

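The top view shows the channel block at about (238,223), the holder at (368,185), the dapping block at (210,140) and the disc at (121,224). The side view has the block at (275,230) and the holder at (276,163). Next I fit both from the depth and check the result on enlarged crops.

```bash
python3 - <<'E'
from h import *
T={'top':dict(blk=(215,195,262,250),hol=(320,135,415,235),dap=(188,115,232,165)),'side':dict(blk=(250,210,300,250),hol=(240,140,312,185),dap=(170,205,215,250))}
for n in T:
    d=np.load(n+'0.npy');P=cloud(n,d)
    for k,(a,b,c,e) in T[n].items():
        Q=P[b:e,a:c].reshape(-1,3)
        bench=np.median(P[b-3:b+3,a:c,2])
        for lo,hi in {'blk':[(.026,.035),(.008,.035)],'hol':[(.021,.031),(.009,.016),(.009,.031)],'dap':[(.035,.046)]}[k]:
            S=Q[(Q[:,2]>lo)&(Q[:,2]<hi)]
            r=cv2.minAreaRect((S[:,:2]*1000).astype(np.float32))
            print(n,k,lo,hi,len(S),'z %.4f bench %.4f'%(np.median(S[:,2]),bench),np.round(r[0],1),np.round(r[1],1),round(r[2],1))
t=cv2.imread('pics/top0.png');s=cv2.imread('pics/side0.png')
f=lambda i,a,b,w,h,k:cv2.resize(i[b:b+h,a:a+w],None,fx=k,fy=k,interpolation=cv2.INTER_CUBIC)
cv2.imwrite('pics/crop.png',np.vstack([np.hstack([f(t,213,190,60,70,4),f(t,320,135,100,70*4//4,4)]),np.hstack([f(s,250,205,60,50,4),f(s,230,135,100,50,4)])]))
cv2.imwrite('pics/crop.png',np.vstack([np.hstack([f(t,213,195,50,55,5),f(t,325,140,100,55,5)])[:, :750],f(t,325,180,150,50,5)]))
E
```

```text
top blk 0.026 0.035 471 z 0.0293 bench 0.0001 [481.3 111.5] [70.2 39.8] 10.0
top blk 0.008 0.035 803 z 0.0281 bench 0.0001 [481.3 111.5] [70.2 39.8] 10.0
top hol 0.021 0.031 1608 z 0.0254 bench 0.0001 [ 550.8 -139.8] [130.2 100.5] 11.5
top hol 0.009 0.016 1827 z 0.0116 bench 0.0001 [ 549.7 -139.7] [128.4 100. ] 11.4
top hol 0.009 0.031 3513 z 0.0138 bench 0.0001 [ 550.7 -139.8] [130.2 100.6] 11.5
top dap 0.035 0.046 600 z 0.0395 bench 0.0001 [641.4 163.6] [47.9 48.3] 83.8
side blk 0.026 0.035 292 z 0.0307 bench 0.0017 [481.7 111.2] [69.8 45.3] 9.8
side blk 0.008 0.035 689 z 0.0241 bench 0.0017 [481.6 111.4] [70.2 45.3] 9.3
side hol 0.021 0.031 592 z 0.0267 bench 0.0018 [ 551.1 -140. ] [130.1 109. ] 12.0
side hol 0.009 0.016 643 z 0.0129 bench 0.0018 [ 551.7 -139.2] [127.7 104.9] 11.6
side hol 0.009 0.031 1336 z 0.0176 bench 0.0018 [ 551.1 -140. ] [130.1 109. ] 12.0
side dap 0.035 0.046 402 z 0.0409 bench 0.0016 [641.6 164.1] [49.5 48.9] 83.6
```

View pics/crop.png

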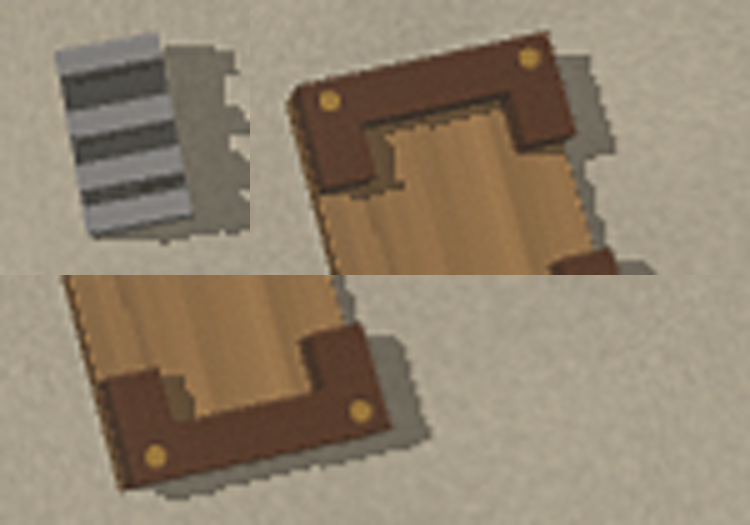

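The two views agree:

| Item | Centre (mm) | Yaw | Height (mm) |
|---|---|---|---|
| Channel block | (481.5, 111.3) | 10° | top at 30 |
| Holder | (551, -140) | 11.6° | floor at 12, rim at 26 |

The crop shows the channels up and the notches on the long sides. I'll move above the block.

Request:
jog_arm --moves "-39 -26 0 0 0 0;-39 -26 0 0 0 0;-39 -26 0 0 0 0;-39 -26 0 0 0 0;-39 -26 0 0 0 0;-39 -26 0 0 0 0;-39 -26 0 0 0 0;-39 -26 0 0 0 0;-39 -26 0 0 0 0;-39 -26 0 0 0 0;-39 -26 0 0 0 0;0 0 0 0 0 0" --fingers 85 --force 60

```text
t: 1.3
ee_pos: [0.48, 0.1082, 0.2302]
tcp_rot: [-0.444, -3.109, 0.002]
ft_force: [-0.0, 0.5, -0.2]
grip_width: 0.0849
grasp_force: 0.0
```

Request:
jog_arm --moves "0 0 20 0 0 -6.5;0 0 20 0 0 -6.5;0 0 20 0 0 -6.5;0 0 20 0 0 -6.5;0 0 20 0 0 0;0 0 0 0 0 0;0 0 0 0 0 0"

```text
t: 2.0
ee_pos: [0.4778, 0.1126, 0.1316]
tcp_rot: [0.276, -3.129, -0.0]
ft_force: [0.8, 0.7, 0.4]
grip_width: 0.085
grasp_force: 0.0
```

```bash
cat > go.py <<'E'
import sys
from h import *
from scipy.spatial.transform import Rotation as R
x,y,z,yaw=map(float,sys.argv[1:5]) # mm, deg (tool x heading)
s=get_state();Rm=R.from_rotvec(s['tcp_rot']).as_matrix()
c,n=np.cos(np.radians(yaw)),np.sin(np.radians(yaw))
G=np.array([[c,n,0],[n,-c,0],[0,0,-1]])
print('t',s['t'],'pos',(s['ee_pos']*1000).round(1),'shift',(Rm.T@(np.array([x,y,z])-s['ee_pos']*1000)).round(1),'turn',np.degrees(R.from_matrix(Rm.T@G).as_rotvec()).round(2),'q',s['joint_pos'].round(2),'ft',s['ft_force'].round(1))
E
python3 go.py 481.5 111.3 5 190
python3 - <<'E'
from h import *
im,d=grab_frame('side');cv2.imwrite('pics/s1.png',cv2.resize(im[130:280,180:380],None,fx=4,fy=4))
im,d=grab_frame('top');P=cloud('top',d);print((P[195:250,215:262,2]*1000)[::9,::7].round())
E
```

```text
t 2.0 pos [477.8 112.6 131.6] shift [ -3.4  -1.9 126.6] turn [ 0.01 -0.03  0.09] q [ 0.16  0.01  1.64  0.    1.49 -1.59] ft [0.8 0.7 0.4]
[[447. 446. 447. 446. 445. 445. 445.]
 [444. 443. 441. 442. 441. 440. 439.]
 [437. 436. 434. 433. 431. 431. 430.]
 [427. 424. 421. 419. 707. 281.  -1.]
 [ -1. 328. 325. 282.  21.   1.   2.]
 [ -1.   1.  -2.  29.   2.   0.   0.]
 [ -1.  -1.   0.   0.   0.  -0.  -1.]]
```

View pics/s1.png

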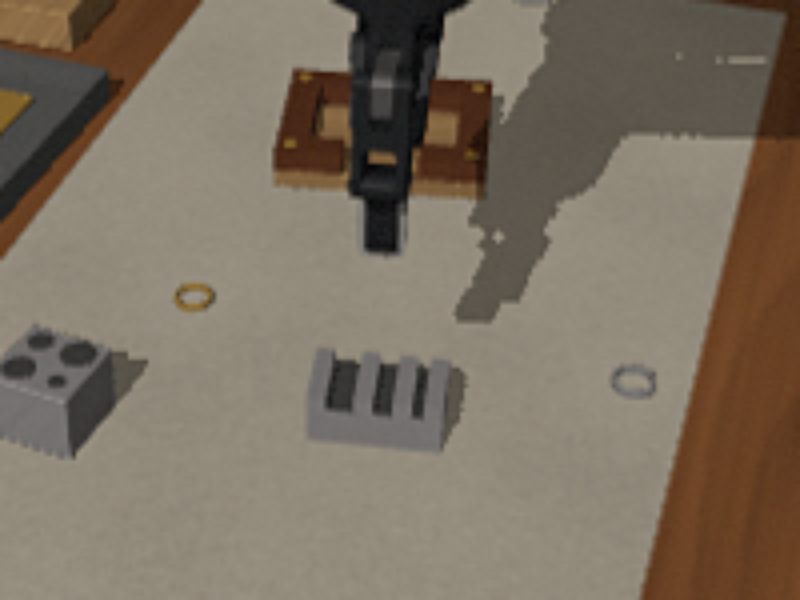

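The side crop shows the finger at (383,240), above mid-block at (378,400), with nothing disturbed. I'll descend and grip.

Request:
jog_arm --moves "-3.4 -2 20 0 0 0;0 0 25 0 0 0;0 0 25 0 0 0;0 0 20 0 0 0;0 0 15 0 0 0;0 0 10 0 0 0;0 0 6 0 0 0;0 0 5 0 0 0;0 0 0 0 0 0;0 0 0 0 0 0"

```text
t: 3.1
ee_pos: [0.4822, 0.1109, 0.0059]
tcp_rot: [-0.276, 3.128, 0.0]
ft_force: [0.6, -0.2, 0.2]
grip_width: 0.0847
grasp_force: 0.0
```

Request:
jog_arm --moves "0 0 0 0 0 0;0 0 0 0 0 0;0 0 0 0 0 0;0 0 0 0 0 0;0 0 0 0 0 0;0 0 0 0 0 0;0 0 0 0 0 0;0 0 0 0 0 0" --fingers 30 --force 60

```text
t: 3.9
ee_pos: [0.4822, 0.1111, 0.0058]
tcp_rot: [-0.276, 3.128, 0.001]
ft_force: [-1.1, 2.0, 5.2]
grip_width: 0.0389
grasp_force: 63.3
```

Request:
jog_arm --moves "0 0 -5 0 0 0;0 0 -15 0 0 0;0 0 -25 0 0 0;0 0 -25 0 0 0;0 0 -10 0 0 0;0 0 0 0 0 0"

```text
t: 4.5
ee_pos: [0.4822, 0.1108, 0.0859]
tcp_rot: [-0.276, 3.128, 0.0]
ft_force: [-0.1, 0.9, -4.6]
grip_width: 0.039
grasp_force: 62.3
```

Request:
jog_arm --moves "-1 -15 0 0 0 0;-3 -27 0 0 0 0;-3 -30 0 0 0 0;-3 -30 0 0 0 0;-3 -30 0 0 0 0;-3 -30 0 0 0 0;-3 -30 0 0 0 0;-3 -27 0 0 0 0;-2 -25 0 0 0 0;-1 -15 0 0 0 -1.6;0 0 0 0 0 0;0 0 0 0 0 0"

```text
t: 5.7
ee_pos: [0.5507, -0.1394, 0.0832]
tcp_rot: [0.318, -3.122, -0.003]
ft_force: [-0.6, -0.2, -5.3]
grip_width: 0.039
grasp_force: 62.2
```

```bash
python3 go.py 551 -140 18 191.6
python3 - <<'E'
from h import *
print(get_state()['grip_width'],get_state()['grasp_force'])
im,d=grab_frame('side');cv2.imwrite('pics/s2.png',cv2.resize(im[80:200,200:360],None,fx=5,fy=5))
E
```

```text
t 5.7 pos [ 550.7 -139.4   83.2] shift [-0.4 -0.8 65.2] turn [ 0.12 -0.17  0.03] q [-0.31  0.27  1.46  0.    1.42 -2.09] ft [-0.6 -0.2 -5.3]
0.038982257515553315 62.217366099357605
```

View pics/s2.png

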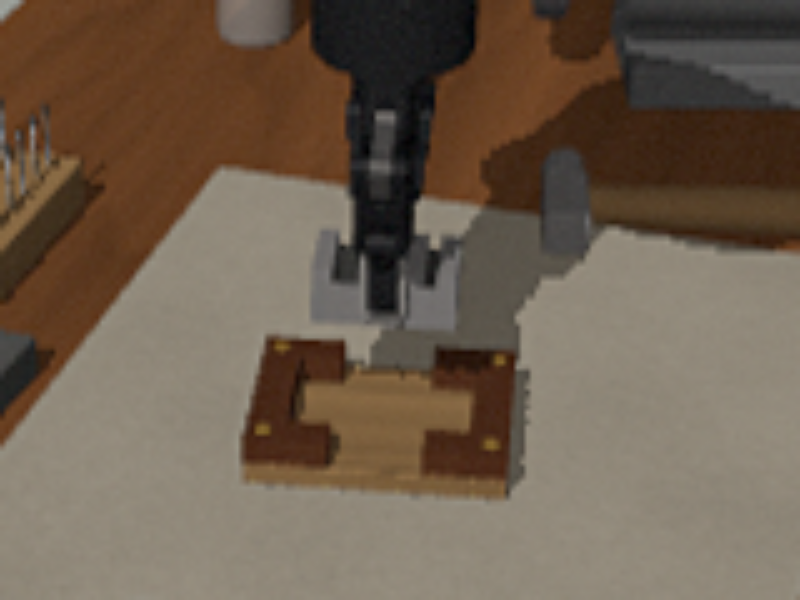

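The block hangs level and square at (385,280) in the crop, over the pocket at (385,415). I'll lower it, with slow steps near the floor.

Request:
jog_arm --moves "-0.4 -0.8 10 0 0 0;0 0 15 0 0 0;0 0 15 0 0 0;0 0 10 0 0 0;0 0 6 0 0 0;0 0 4 0 0 0;0 0 2 0 0 0;0 0 1 0 0 0;0 0 0 0 0 0;0 0 0 0 0 0"

```text
t: 6.75
ee_pos: [0.5526, -0.1406, 0.0228]
tcp_rot: [-0.32, 3.124, -0.0]
ft_force: [0.3, 0.7, -5.2]
grip_width: 0.0387
grasp_force: 62.2
```

Request:
jog_arm --moves "0 0 0.7 0 0 0;0 0 0.5 0 0 0;0 0 0 0 0 0;0 0 0 0 0 0"

```text
t: 7.15
ee_pos: [0.5523, -0.1405, 0.0211]
tcp_rot: [-0.32, 3.125, 0.0]
ft_force: [0.9, -0.3, -5.7]
grip_width: 0.0388
grasp_force: 62.2
```

Still about 3 mm to go, because the commanded pose was a little higher than the measured one. The wrist still carries the block's weight.

Request:
jog_arm --moves "-0.8 0 1 0 0 0;0 0 1 0 0 0;0 0 0.5 0 0 0;0 0 0 0 0 0;0 0 0 0 0 0"

```text
t: 7.65
ee_pos: [0.5531, -0.1403, 0.0185]
tcp_rot: [0.32, -3.125, -0.0]
ft_force: [-0.4, -0.3, -4.6]
grip_width: 0.0387
grasp_force: 62.2
```

Request:
jog_arm --moves "0 0 0.5 0 0 0;0 0 0.3 0 0 0;0 0 0 0 0 0;0 0 0 0 0 0"

```text
t: 8.05
ee_pos: [0.5531, -0.1403, 0.0179]
tcp_rot: [-0.32, 3.125, 0.0]
ft_force: [-1.2, 0.4, -4.8]
grip_width: 0.0387
grasp_force: 62.5
```

Request:
jog_arm --moves "1 0 0.3 0 0 0;0.8 0 0.2 0 0 0;0 0 0 0 0 0;0 0 0 0 0 0"

```text
t: 8.45
ee_pos: [0.5519, -0.1408, 0.0179]
tcp_rot: [-0.32, 3.124, -0.001]
ft_force: [2.4, 0.4, -0.7]
grip_width: 0.0388
grasp_force: 62.8
```

Request:
jog_arm --moves "0 0 0.3 0 0 0;0 0 0.2 0 0 0;0 0 0 0 0 0;0 0 0 0 0 0"

```text
t: 8.85
ee_pos: [0.5518, -0.1408, 0.0179]
tcp_rot: [-0.32, 3.124, -0.001]
ft_force: [-0.0, 2.0, 4.7]
grip_width: 0.0387
grasp_force: 63.5
```

The wrist force has turned from -4.8 N to +4.7 N, so the block is on the floor. I'll let go and withdraw straight up.

Request:
jog_arm --moves "0 0 0 0 0 0;0 0 0 0 0 0;0 0 0 0 0 0;0 0 0 0 0 0;0 0 0 0 0 0;0 0 0 0 0 0;0 0 0 0 0 0;0 0 0 0 0 0" --fingers 75

```text
t: 9.65
ee_pos: [0.5513, -0.1407, 0.0168]
tcp_rot: [-0.32, 3.125, 0.0]
ft_force: [-0.2, 0.1, 0.5]
grip_width: 0.0751
grasp_force: 0.0
```

Request:
jog_arm --moves "0 0 -5 0 0 0;0 0 -15 0 0 0;0 0 -25 0 0 0;0 0 -30 0 0 0;0 0 -30 0 0 0;0 0 -30 0 0 0;0 0 -15 0 0 0;0 0 0 0 0 0;0 0 0 0 0 0"

```text
t: 10.55
ee_pos: [0.5509, -0.1406, 0.1659]
tcp_rot: [0.32, -3.124, -0.001]
ft_force: [-0.2, -0.4, -0.5]
grip_width: 0.0749
grasp_force: 0.0
```

```bash
python3 - <<'E'
from h import *
im,d=grab_frame('side');cv2.imwrite('pics/s3.png',cv2.resize(im[80:200,200:360],None,fx=5,fy=5))
P=cloud('side',d);Q=P[130:190,240:312].reshape(-1,3)
S=Q[(Q[:,2]>.036)&(Q[:,2]<.048)];r=cv2.minAreaRect((S[:,:2]*1000).astype(np.float32))
print(len(S),np.median(S[:,2]),r,get_state()['t'],get_state()['ft_force'])
E
```

```text
218 0.04200655087446681 ((551.5277099609375, -140.12228393554688), (69.8676528930664, 46.819618225097656), 13.95372200012207) 10.6 [-0.68810814 -0.18945091 -0.17322755]
```

View pics/s3.png

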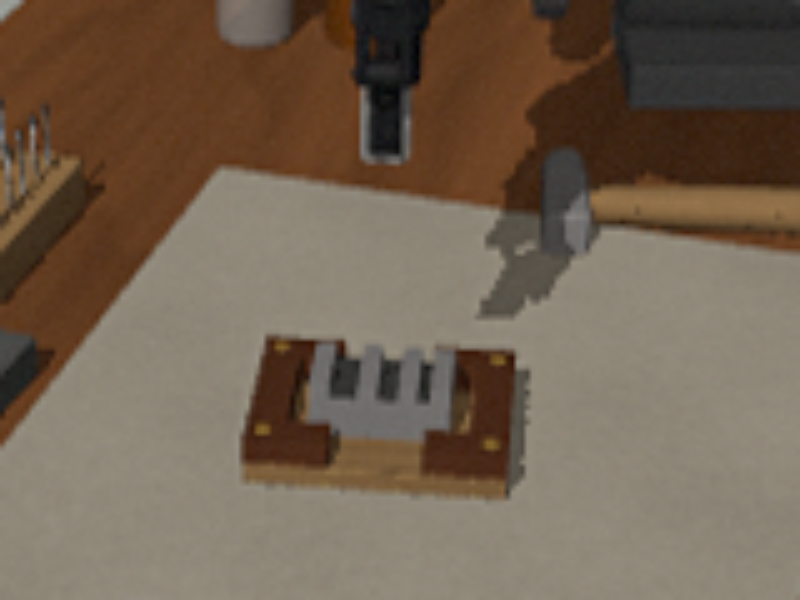

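The block sits flat and square in the pocket at (382,400) in the crop. Its centre measures (551.5, -140.1) with the top at 42 mm, and the gripper is clear at (385,120).

```bash
python3 -c "
from workcell import *
print(job_done())"
```

```text
the job is handed in; nothing more can be done
None
```

The channel block sits channels up on the pocket floor, flat and square and within about 1 mm of the pocket's centre; the arm is clear, the dapping block was left alone, and the job was handed in at about 10.6 s (no verdict was returned).

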